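Load a dish into the dish reader

TASK

Press the green release button on the dish reader so that its tray springs out, lay the covered petri dish flat in the round nest of the tray, and let go of it. Then push the tray's front panel gently home until it clicks, so that it stays shut with the dish inside; leave the marker, pen and forceps alone.

Things in the scene. Friction and masses are not known exactly. Their poses are not given: they have to be found in the camera images.
- reader: dish reader: low white box with blue edges and a dark blank screen, 180 deep (x) x 150 wide (y) x 62 high, fixed; origin at the centre of its underside; its -x side is the front, where the tray comes out; +y is its left side seen along +x
- button_top (a point): centre of the top of the round green release button, 24 in diameter, on the reader near its front left corner (at -55, +45 in the reader's axes), 71.5 above the worktop when up. Pressed straight down it moves 7 at most, releases the tray after about 4 mm at about 4 N, and springs up again. More than 20 N damages it.
- button (a joint): travel of the button: 0 up, 0.007 m fully down
- tray (a joint): travel of the tray: 0 latched shut, 0.09 m sprung fully out (towards the reader's -x), negative when pressed past its latched rest. A spring drives it out (5 N shut, 2 N out). To latch, it must be pushed past 0 by an overtravel of 2 to 11 mm that differs each time and cannot be seen. Let go after the click it comes back to 0 and stays; let go before, it springs out again.
- tray_front (a point): centre of the outer face of the tray's upright blue front panel (116 wide, 38 high, 8 to 46 above the worktop), 16 proud of the housing when shut; axes as the reader's. Push it along the reader's +x: near the end the resistance rises from 5 to 8 N, falls to 5 or 6 N, and 4 mm later the catch snaps up (click); 1.5 mm further a stiff rubber stop (8 N per mm) begins. Over 20 N on the tray damages it.
- nest (a point): centre of the nest's floor on the tray, where the dish's underside rests, 15 above the worktop, 46 behind the panel's outer face; axes as the reader's. Four lips 5 high stand diagonally round it, 65 in diameter inside. Beside it (+y and -y, from 22 out, 44 long) the tray is cut away: fingers can pass down to the worktop. Tray out, it is 60 in front of the housing.
- dish: covered petri dish with pink contents, 61 in diameter, 15 high, 20 to 45 g, lying on the worktop; origin at the centre of its underside, z up
- marker: blue and white marker pen lying on the worktop, 14 x 130, a bystander
- pen: red pen lying near the front edge of the worktop, 12 x 145, a bystander
- forceps: steel forceps lying near the front edge of the worktop, 16 x 138, a bystander
Things that resemble listed ones, but are neither listed nor needed, are in the scene too. Leave any blue look-alike of the dish alone.

How it is judged:
By the outcome, as a careful person would: the job done as asked, in the order asked, and still so for the second after the job is handed in, with the robot touching nothing.
It also fails if it takes over 67 s, if anything falls off the work surface, if the arm or the gripper's body presses on something with over 40 N, if the wrist force passes 120 N, or if a joint passes its speed limit or range.

ROBOT

A 7-joint arm with a two-finger parallel gripper is mounted at the origin on a cart in front of the work surface, level with it; the furniture and walls round the work are solid. World frame = base frame: x ahead of the robot, y to its left, z up, the work surface at z = 0. Lengths are in m, angles in rad, forces in N, time in s.
With the tool pointing down it reaches from about 0.425 to 0.875 m from the base axis. Payload 8.4 kg.
Tool frame: the origin (TCP) lies midway between the tips of the shut fingers; the grasp point (between the pads) lies 19 mm behind it (bot.hold_point_z is the distance from the TCP to the grasp point, in m); z points along the fingers, y is the direction in which the jaws open and shut (so a half turn about z gives the same grasp; the last joint's range is limited). The gripper opens to 87 mm and grips with 3 to 60 N. Pads are 19 mm wide; open, the fingers measure 117 mm over their backs; the gripper's body (75 mm by 190 mm) begins 51 mm behind the grasp point.
Start: joints at [-1.287, 0.333, 0.04, 1.465, -0.013, 1.343, -0.059], TCP at [0.243, 0.603, 0.223] pointing down, gripper open.
Joint ranges: [-2.58, 2.58], [-0.38, 2.09], [-1.3, 1.39], [0.25, 2.4], [-1.5, 4.64], [0.08, 2.09], [-2.65, 2.65]. Speed limits (rad/s): [2.22, 2.22, 2.79, 2.79, 3.14, 3.14, 3.14].

INTERFACE

Orientations are given as a 3x3 rotation matrix whose columns are the frame's x, y, z axes.
In Python, from station import bot, capture, camera_info, look_for gives the robot as it stands. The module is installed in compiled form; this text tells all that it offers. Calls block until the motion is done:
- bot.move_pose(position, orientation): joint-space move of the TCP to a pose.
- bot.move_straight(position, frame=None, velocity=0.15): straight line of the TCP; frame=None keeps the orientation; velocity is the mean speed in m/s.
- bot.movej(angles): joint-space move.
- bot.open_jaws() and bot.close(squeeze=None): open the fingers fully, or close them until they stop; squeeze is the grip in N (None keeps the last).
- bot.pause(seconds).
- bot.ik(position, orientation): joint angles nearest the present ones, or None.
- bot.get_obs(): the state.
- capture(name): name is "scene" or "side" or "wrist"; returns the picture (420x560x3 uint8, red, green, blue); there is no depth.
- camera_info(name): a dict with "fx", "fy", "cx", "cy" (pixels), "eye" and "rotation" of the camera in the world; the wrist camera has in their place "T_tool_cam" (4x4, takes a point from camera to tool coordinates, whose origin is the TCP and whose axes are the flange's). Camera axes: x right, y down, z forward; pixel columns grow to the right and rows downward; lengths in m; the calibration is good to about 2 mm. A picture is of the moment at which its call begins: read the wrist's pose just before it. camera_info takes no time and is no camera call.
A pose or a line that the arm cannot do raises bot.MotionError and nothing moves.
- bot.hand_in(): hands the job in, once; it reports no verdict.
Trained networks look in the newest picture that a camera, given by its name, has taken for a name from the list of things; names that differ only in an ending like _2 or _b are one class to them, and where a whole thing is asked for, a point or a joint stands for the part that bears it (a point fixed in the world has none). Each returns a list of dicts, best first, with "p" (0 to 1); they miss things now and then, are a little off and sometimes report something else, mostly with a low value. They report only what shows in the picture. A call takes as long as a camera call. They do not tell look-alikes from the thing itself.
- look_for(camera, thing): "box" ([centre column, centre row, width, height] in pixels, round what is visible of it).
The state is a dict: "time_s": time; "joint_pos": joint angles; "joint_vel": joint speeds; "joint_efforts": joint torques, N m; "position": TCP position; "tool_rot": TCP orientation; "contact_force": force on the tool from outside, world axes, zero at the start; "wrist_torque": the same for the moment, N m; "finger_gap": finger opening in m.
Only numpy, scipy, OpenCV 4.12 (cv2) and the standard library are available. Lean on these libraries where they do the work, as an engineer would, in place of code of your own. Each camera call takes 0.05 s, during which the arm holds its last target. There are 200 camera calls.

## Working session

There is one attempt and no reset: what is moved stays moved. The work goes in short steps, each a Python script; the robot and the scene stay as the last script left them, time stands still between calls to the robot, and variables do not carry over. Pictures are saved under pics/ and viewed, about 8 in all and at most 12, crops included, and the job is handed in when it is done.

```bash
mkdir -p pics
python3 - <<'E'
from station import *
import cv2
for n in ("scene","side"):
    im=capture(n); cv2.imwrite(f"pics/{n}0.png",im[...,::-1])
    c=camera_info(n); print(n,c)
    for t in ("reader","button_top","tray_front","dish","marker","pen","forceps"):
        print(t,[(round(d["p"],2),[round(float(v)) for v in d["box"]]) for d in look_for(n,t)][:3])
print(camera_info("wrist"), bot.get_obs()["time_s"], bot.get_obs()["tool_rot"])
E
```

```text
scene {'fx': 386.925239236441, 'fy': 386.925239236441, 'cx': 273.34318712954286, 'cy': 209.0591686041228, 'eye': array([-0.15233062, -0.53603274,  0.51306612]), 'rotation': array([[ 0.5540688 , -0.43913629,  0.70722491],
       [-0.83242007, -0.28287281,  0.47650792],
       [-0.00919722, -0.85272639, -0.52227686]])}
reader [(0.67, [380, 218, 104, 67])]
button_top [(0.6, [350, 201, 14, 9]), (0.39, [300, 315, 69, 14])]
tray_front [(0.67, [355, 234, 44, 39])]
dish [(0.77, [295, 213, 22, 14]), (0.51, [268, 196, 20, 10])]
marker []
pen [(0.83, [262, 272, 69, 5])]
forceps [(0.74, [303, 317, 74, 15])]
side {'fx': 540.5971218190534, 'fy': 540.5971218190534, 'cx': 274.7371374715955, 'cy': 201.744242854049, 'eye': array([0.75033969, 0.51423194, 1.12903194]), 'rotation': array([[-0.92726283,  0.30694824, -0.21439781],
       [ 0.37436541,  0.76903437, -0.51810876],
       [ 0.00584671, -0.56068612, -0.82800779]])}
reader [(0.96, [200, 178, 82, 64])]
button_top []
tray_front [(0.74, [239, 174, 5, 41])]
dish [(0.92, [255, 276, 27, 26]), (0.77, [249, 230, 26, 28])]
marker [(0.54, [298, 276, 23, 41])]
pen [(0.64, [255, 277, 30, 25]), (0.53, [312, 184, 18, 7])]
forceps [(0.6, [329, 150, 26, 25])]
{'fx': 310.96083406550804, 'fy': 310.96083406550804, 'cx': 276.4398164018525, 'cy': 214.75232302107477, 'T_tool_cam': array([[ 5.83260665e-04, -9.54971919e-01, -2.96695626e-01,
         8.23362311e-02],
       [ 9.99999778e-01,  4.61045469e-04,  4.81891362e-04,
        -1.45996629e-04],
       [-3.23402545e-04, -2.96695841e-01,  9.54971975e-01,
        -1.61793347e-01],
       [ 0.00000000e+00,  0.00000000e+00,  0.00000000e+00,
         1.00000000e+00]])} 0.8 [[-9.27608113e-01  3.73554799e-01 -2.69114977e-05]
 [ 3.73554800e-01  9.27608113e-01 -2.94575917e-05]
 [ 1.39592988e-05 -3.73780202e-05 -9.99999999e-01]]
```

```bash
python3 -c "
import cv2
a=cv2.imread('pics/scene0.png')[150:350,180:460];b=cv2.imread('pics/side0.png')[110:310,140:380]
cv2.imwrite('pics/v1.png',cv2.resize(a,None,fx=2.8,fy=2.8,interpolation=cv2.INTER_CUBIC))
cv2.imwrite('pics/v2.png',cv2.resize(b,None,fx=3,fy=3,interpolation=cv2.INTER_CUBIC))"
```

```text
(no output)
```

View pics/v1.png

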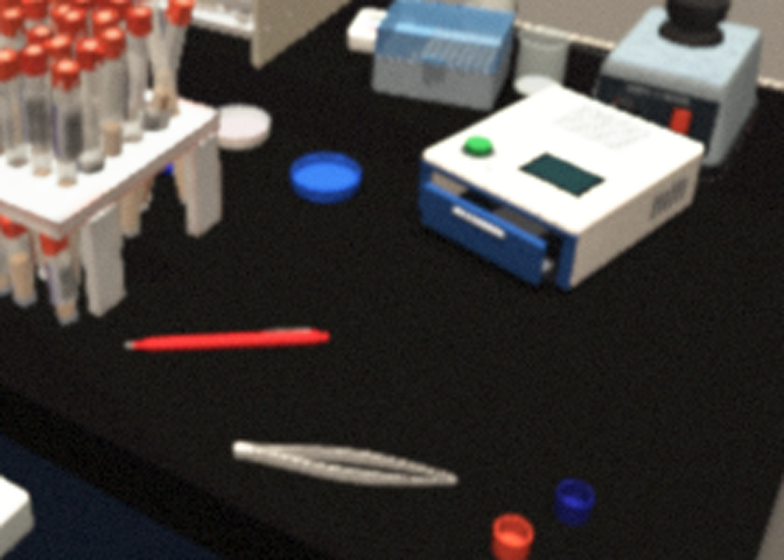

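View pics/v2.png

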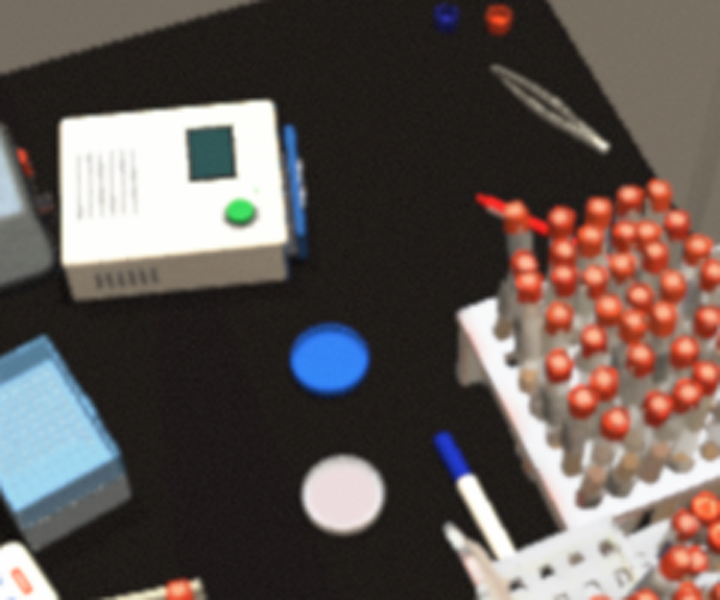

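```bash
cat > h.py <<'E'
from station import *
import numpy as np, cv2
def ray(cam,uv,z,obs=None):
    c=camera_info(cam)
    d=np.array([(uv[0]-c["cx"])/c["fx"],(uv[1]-c["cy"])/c["fy"],1.])
    if cam=="wrist":
        R=np.array(obs["tool_rot"]);T=c["T_tool_cam"]
        e=np.array(obs["position"])+R@T[:3,3]; d=R@T[:3,:3]@d
    else: e=c["eye"]; d=c["rotation"]@d
    return e+d*(z-e[2])/d[2]
def down(yaw):  # tool y (jaw) axis at angle yaw from world x ... tool x = at yaw
    c,s=np.cos(yaw),np.sin(yaw)
    return np.array([[c,s,0],[s,-c,0],[0,0,-1.]])
E
python3 - <<'E'
from h import *
f=lambda u,v:(140+u/3,110+v/3)
g=lambda u,v:(180+u/2.8,150+v/2.8)
for n,u,v,z in [("FL",287,247,.062),("FR",273,101,.062),("BR",60,119,.062),("BL",65,264,.062),("btn",240,209,.0715),("dish",343,492,.015),("blue",330,357,.015),("markA",440,435,.007),("markB",510,555,.007),("rackcorner",460,310,.09),("tipboxcorner",130,480,.05)]:
    print(n,ray("side",f(u,v),z).round(4))
for n,u,v,z in [("FL",424,155,.062),("BL",549,87,.062),("BR",703,150,.062),("FR",575,232,.062),("btn",479,143,.0715),("dish",243,122,.015),("rackfront",60,225,.1)]:
    print("scene",n,ray("scene",g(u,v),z).round(4))
E
```

```text
FL [ 0.5513 -0.2138  0.062 ]
FR [ 0.511  -0.3622  0.062 ]
BR [ 0.6854 -0.4102  0.062 ]
BL [ 0.7211 -0.2637  0.062 ]
btn [ 0.5757 -0.2568  0.0715]
dish [ 0.5797 -0.0155  0.015 ]
blue [ 0.5468 -0.1315  0.015 ]
markA [ 0.4904 -0.0373  0.007 ]
markB [0.4809 0.076  0.007 ]
rackcorner [ 0.4538 -0.0904  0.09  ]
tipboxcorner [ 0.7277 -0.0666  0.05  ]
scene FL [ 0.543  -0.2261  0.062 ]
scene BL [ 0.7109 -0.2672  0.062 ]
scene BR [ 0.6721 -0.4121  0.062 ]
scene FR [ 0.5044 -0.3656  0.062 ]
scene btn [ 0.5691 -0.2613  0.0715]
scene dish [ 0.5779 -0.0237  0.015 ]
scene rackfront [ 0.2699 -0.0879  0.1   ]
```

View pics/scene0.png

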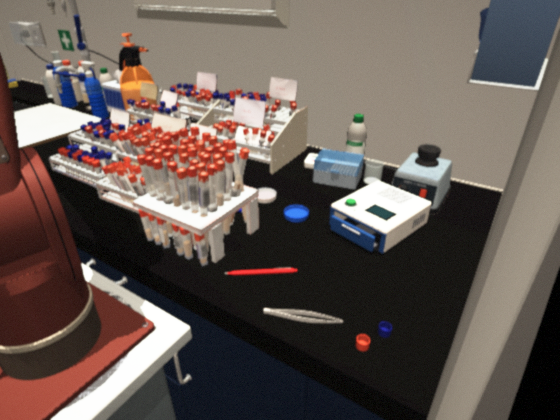

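View pics/side0.png

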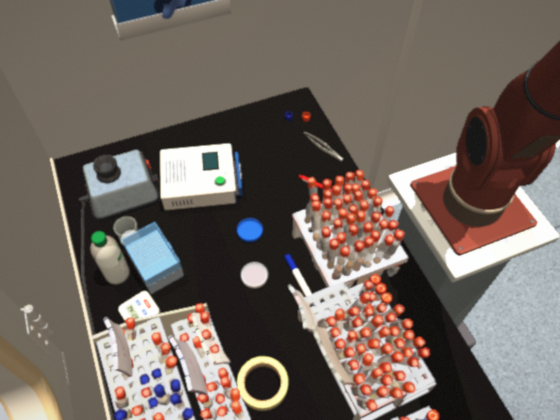

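Run:
```python
from h import *
o=bot.get_obs()
q0=o["joint_pos"]
for yaw in (-.257,-.257+np.pi):
    for p in [(.579,-.019,.3),(.579,-.019,.005),(.572,-.259,.3),(.572,-.259,.066),(.472,-.275,.02),(.427,-.265,.03)]:
        q=bot.ik(p,down(yaw)); print(round(yaw,2),p,None if q is None else np.round(q,2))
```

```text
-0.26 (0.579, -0.019, 0.3) [-0.73  0.19  0.8   1.55 -0.14  1.46 -1.75]
-0.26 (0.579, -0.019, 0.005) [-0.75  0.56  0.89  1.89 -0.53  0.95 -1.44]
-0.26 (0.572, -0.259, 0.3) [-0.5   0.49  1.25  1.44 -0.46  1.54 -1.1 ]
-0.26 (0.572, -0.259, 0.066) [-0.25  0.52  0.79  1.72 -0.41  1.07 -1.15]
-0.26 (0.472, -0.275, 0.02) [-0.14  0.39  0.7   1.96 -0.32  0.9  -1.11]
-0.26 (0.427, -0.265, 0.03) [-0.37  0.35  0.97  2.06 -0.37  0.91 -1.02]
2.88 (0.579, -0.019, 0.3) [-0.68  0.18  0.75  1.55 -0.12  1.46  1.38]
2.88 (0.579, -0.019, 0.005) [-0.57  0.47  0.64  1.88 -0.35  0.9   1.56]
2.88 (0.572, -0.259, 0.3) [-0.46  0.43  1.15  1.44 -0.39  1.52  1.99]
2.88 (0.572, -0.259, 0.066) [-0.19  0.49  0.71  1.72 -0.36  1.06  1.95]
2.88 (0.472, -0.275, 0.02) [-0.39  0.53  1.05  1.97 -0.56  0.97  2.24]
2.88 (0.427, -0.265, 0.03) [-0.28  0.31  0.86  2.06 -0.3   0.9   2.06]
```

Run:
```python
from h import *
o=bot.get_obs(); p=np.array(o["position"])
bot.move_straight(p+[0,0,.1],velocity=.25)
q=np.array(bot.get_obs()["joint_pos"]); q[0]=0.15; q[2]=0.; q[6]=1.7
bot.movej(q)
bot.move_pose([.56,-.14,.22],down(2.884))
o=bot.get_obs(); im=capture("wrist"); cv2.imwrite("pics/w1.png",im[...,::-1])
print(o["time_s"],np.round(o["position"],4),np.round(o["joint_pos"],2)); np.savez("w1.npz",position=o["position"],tool_rot=o["tool_rot"])
for t in ("reader","button_top","tray_front","dish","marker"):
    print(t,[(round(d["p"],2),np.round(d["box"],1)) for d in look_for("wrist",t)][:3])
# colour blobs
hsv=cv2.cvtColor(im,cv2.COLOR_RGB2HSV)
for n,lo,hi,z in [("green",(45,100,60),(80,255,255),.0715),("pinkwhite",(0,5,120),(180,70,255),.015),("blue",(100,120,60),(125,255,255),.01)]:
    m=cv2.inRange(hsv,lo,hi); k,l,s,c=cv2.connectedComponentsWithStats(m)
    for i in range(1,k):
        if s[i,4]>150: print(n,s[i],c[i].round(1),ray("wrist",c[i],z,o).round(4))
```

```text
4.8667 [ 0.5605 -0.1395  0.2207] [ 0.15  0.19  0.02  1.65 -0.    1.3   1.49]
reader [(0.82, array([141.2, 263.9, 146.3, 163.1]))]
button_top [(0.8, array([176.8, 238.3,  23.1,  18.2]))]
tray_front [(0.7, array([141.6, 194.6, 111.3,  24. ]))]
dish [(0.74, array([276.9, 175.6,  50.5,  48.9])), (0.65, array([379.9, 176.6,  52.9,  51.1]))]
marker [(0.63, array([406.8,  86.9, 114.8,  51.6]))]
green [164 229  23  21 354] [175.1 239.4] [ 0.5738 -0.2552  0.0715]
pinkwhite [  293     0   263    94 10498] [426.2  37. ] [0.442  0.0542 0.015 ]
pinkwhite [477  32  16  68 669] [485.  65.] [0.4849 0.1125 0.015 ]
pinkwhite [385  66  73  35 978] [421.2  82.4] [0.485  0.0439 0.015 ]
pinkwhite [ 356  153   51   51 1883] [380.6 177.1] [ 0.5774 -0.0154  0.015 ]
pinkwhite [548 169  12  53 399] [554.3 196.3] [0.6542 0.1854 0.015 ]
pinkwhite [  64  195  145  100 6030] [141.  237.1] [ 0.5769 -0.3208  0.015 ]
pinkwhite [478 245  82  23 707] [525.  258.6] [0.7304 0.149  0.015 ]
pinkwhite [164 322  49  25 653] [193.  334.9] [ 0.7332 -0.3058  0.015 ]
pinkwhite [289 337  65  16 340] [320.8 347.6] [ 0.7997 -0.1364  0.015 ]
pinkwhite [369 339  22  15 184] [380.9 345.7] [ 0.8183 -0.0528  0.015 ]
blue [348  89  39  24 525] [367.4 100.6] [ 0.4887 -0.0147  0.01  ]
blue [ 254  150   53   53 2232] [280. 176.] [ 0.5467 -0.1312  0.01  ]
blue [  74  183  122   22 1101] [135.2 190.3] [ 0.519  -0.3072  0.01  ]
```

View pics/w1.png

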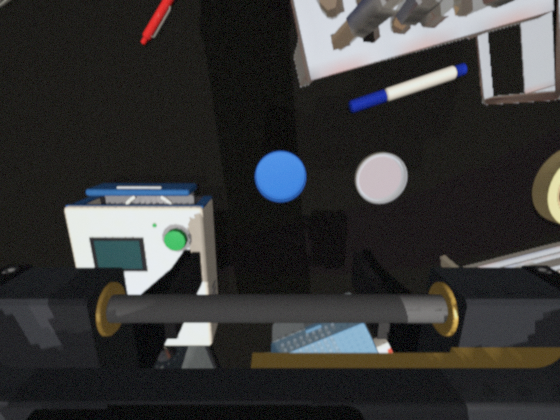

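Run:
```python
from h import *
bot.close()
R=down(2.884); b=np.array([.5735,-.2565,0])
bot.move_pose(b+[0,0,.12],R); bot.move_straight(b+[0,0,.078],velocity=.08)
f0=np.array(bot.get_obs()["contact_force"])
for z in np.arange(.074,.0645,-.001):
    bot.move_straight(b+[0,0,z],velocity=.02)
    o=bot.get_obs(); f=np.array(o["contact_force"])-f0; print(round(o["position"][2],4),f.round(1))
    if f[2]>13: break
    if o["position"][2]<.0656: break
bot.move_straight(b+[0,0,.13],velocity=.15)
n=np.array([.48,-.26,.22])
bot.move_pose(n,R)
o=bot.get_obs(); im=capture("wrist"); cv2.imwrite("pics/w2.png",im[...,::-1])
print(o["time_s"],np.round(o["position"],4)); np.savez("w2.npz",position=o["position"],tool_rot=o["tool_rot"])
for t in ("reader","button_top","tray_front","nest"):
    print(t,[(round(d["p"],2),np.round(d["box"],1)) for d in look_for("wrist",t)][:3])
```

```text
0.0741 [ 0.4 -1.  -0. ]
0.073 [-0.1  0.6 -0.9]
0.072 [0.3 0.5 0.7]
0.0712 [-0.3  0.1  2.2]
0.0702 [-0.5  1.   2.9]
0.069 [0.2 0.4 3.3]
0.068 [0.3 1.1 4. ]
0.067 [-0.1 -0.5  4.6]
0.066 [0.3 0.2 4.7]
0.0651 [-0.5  0.6  5.3]
11.8 [ 0.4796 -0.2598  0.2193]
reader [(0.77, array([261.1, 250.2, 133.5, 206.3]))]
button_top []
tray_front [(0.84, array([262.9, 195.5, 109.8, 100.8]))]
nest []
```

View pics/w2.png

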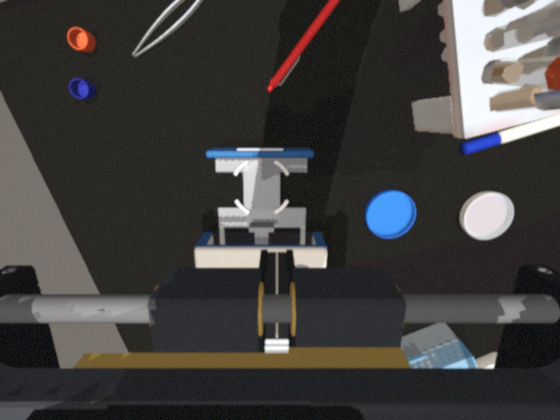

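```bash
python3 -c "
import cv2
a=cv2.imread('pics/w2.png')[140:260,190:340]
cv2.imwrite('pics/v3.png',cv2.resize(a,None,fx=5,fy=5,interpolation=cv2.INTER_CUBIC))"
```

```text
(no output)
```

View pics/v3.png

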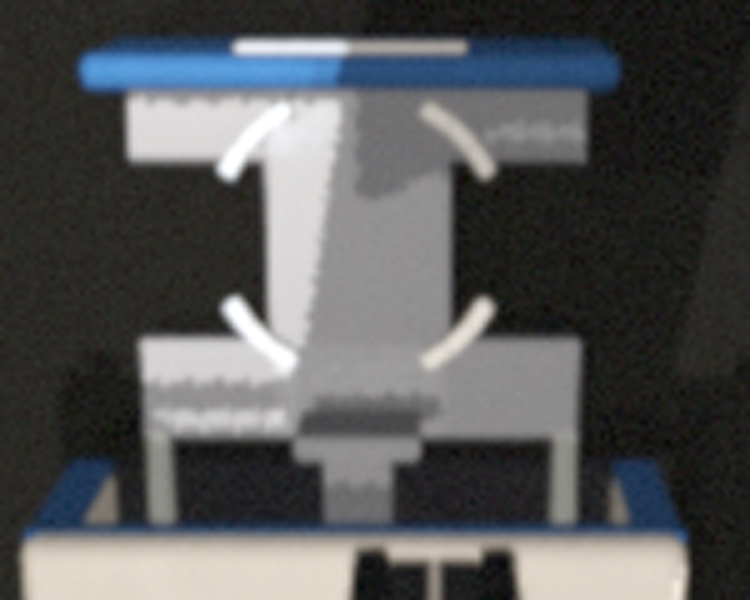

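Run:
```python
from h import *
o=dict(np.load("w2.npz")); c=lambda u,v:(190+u/5-.4,140+v/5-.4)
R=down(2.884)
print((R.T@o["tool_rot"]).round(4))
P={}
for n,u,v,z in [("tl1",225,175,.02),("tl2",288,106,.02),("tr1",427,106,.02),("tr2",490,175,.02),("bl1",228,300,.02),("bl2",292,367,.02),("br1",489,300,.02),("br2",427,365,.02),
  ("pL",82,86,.046),("pR",618,84,.046),("fL",25,538,.062),("fR",688,538,.062),("topL",85,52,.046),("topR",615,52,.046)]:
    P[n]=ray("wrist",c(u,v),z,o); print(n,P[n].round(4))
L=np.array([P[k][:2] for k in ("tl1","tl2","tr1","tr2","bl1","bl2","br1","br2")])
m=L.mean(0); print("nest",m.round(4), np.hypot(*(L-m).T).round(4))
for a,b in (("pL","pR"),("fL","fR"),("topL","topR")):
    d=P[a]-P[b]; print(a,np.hypot(*d[:2]),"y-axis ang-90:",np.arctan2(d[1],d[0])-np.pi/2, np.arctan2(-d[1],-d[0])-np.pi/2,(P[a]+P[b])/2)
im=cv2.imread("pics/w2.png"); hsv=cv2.cvtColor(im,cv2.COLOR_BGR2HSV)
m=cv2.inRange(hsv,(0,3,120),(180,70,255))[180:250,450:525]; k,l,s,ce=cv2.connectedComponentsWithStats(m); i=1+s[1:,4].argmax(); print(s[i],"dish",ray("wrist",ce[i]+[450,180],.012,o))
```

```text
[[ 1.e+00 -1.e-04  5.e-04]
 [ 1.e-04  1.e+00  3.e-04]
 [-5.e-04 -3.e-04  1.e+00]]
tl1 [ 0.4485 -0.302   0.02  ]
tl2 [ 0.4368 -0.2832  0.02  ]
tr1 [ 0.445  -0.2522  0.02  ]
tr2 [ 0.4642 -0.2421  0.02  ]
bl1 [ 0.4775 -0.3101  0.02  ]
bl2 [ 0.4975 -0.3     0.02  ]
br1 [ 0.4934 -0.2497  0.02  ]
br2 [ 0.5054 -0.2682  0.02  ]
pL [ 0.4189 -0.3213  0.046 ]
pR [ 0.4476 -0.2107  0.046 ]
fL [ 0.5092 -0.3614  0.062 ]
fR [ 0.5467 -0.219   0.062 ]
topL [ 0.4123 -0.3185  0.046 ]
topR [ 0.4409 -0.2098  0.046 ]
nest [ 0.471  -0.2759] [0.0345 0.035  0.0352 0.0345 0.0348 0.0358 0.0345 0.0352]
pL 0.11433315032489025 y-axis ang-90: -3.3951122629292034 -0.2535196093394103 [ 0.43327468 -0.26600969  0.046     ]
fL 0.14723822904198658 y-axis ang-90: -3.399004324492833 -0.25741167090304007 [ 0.52793908 -0.29016939  0.062     ]
topL 0.11234690157133075 y-axis ang-90: -3.3987914538803934 -0.25719880029060027 [ 0.42661057 -0.26413156  0.046     ]
[  10   11   54   49 1916] dish [ 0.57591287 -0.01578239  0.012     ]
```

Run:
```python
from h import *
R=down(2.885)
bot.move_pose([.5855,0.,.22],R); bot.open_jaws()
o=bot.get_obs(); im=capture("wrist"); cv2.imwrite("pics/w3.png",im[...,::-1])
hsv=cv2.cvtColor(im,cv2.COLOR_RGB2HSV)
x0,y0=225,145; m=cv2.inRange(hsv,(0,3,110),(180,70,255))[y0:235,x0:310]
k,l,s,ce=cv2.connectedComponentsWithStats(m); i=1+s[1:,4].argmax()
cnt=max(cv2.findContours((l==i).astype(np.uint8),cv2.RETR_EXTERNAL,cv2.CHAIN_APPROX_NONE)[0],key=len)[:,0,:]
Q=np.array([ray("wrist",p+np.array([x0,y0]),.014,o)[:2] for p in cnt.astype(float)])
(cx,cy),r=cv2.minEnclosingCircle(Q.astype(np.float32))
A=np.c_[2*Q,np.ones(len(Q))]; w=np.linalg.lstsq(A,(Q**2).sum(1),rcond=None)[0]
print(s[i],"enclose",cx,cy,r,"lsq",w[:2],np.sqrt(w[2]+w[:2]@w[:2]),"centroid",ray("wrist",ce[i]+[x0,y0],.012,o))
d=np.array([w[0],w[1],0])
assert abs(w[0]-.577)<.004 and abs(w[1]+.016)<.004
bot.move_pose(d+[0,0,.08],R)
bot.move_straight(d+[0,0,.0035],velocity=.08)
print(bot.get_obs()["contact_force"])
bot.close(8); o=bot.get_obs(); print("gap",o["finger_gap"],o["position"])
bot.move_straight(d+[0,0,.12],velocity=.12)
o=bot.get_obs(); print(o["time_s"],"gap",o["finger_gap"],o["contact_force"])
im=capture("wrist"); cv2.imwrite("pics/w4.png",im[...,::-1])
```

```text
[  13   17   51   51 1977] enclose 0.5790360569953918 -0.01436975784599781 0.0312928669154644 lsq [ 0.57876444 -0.01456136] 0.030056764250756027 centroid [ 0.57843243 -0.01465178  0.012     ]
[ 0.47869705  0.606918   -0.07239067]
gap 0.060540610257790894 [ 0.57885925 -0.01458559  0.00364399]
18.1333 gap 0.06066400131012442 [-0.23633581 -0.2527787   0.09735327]
```

View pics/w4.png

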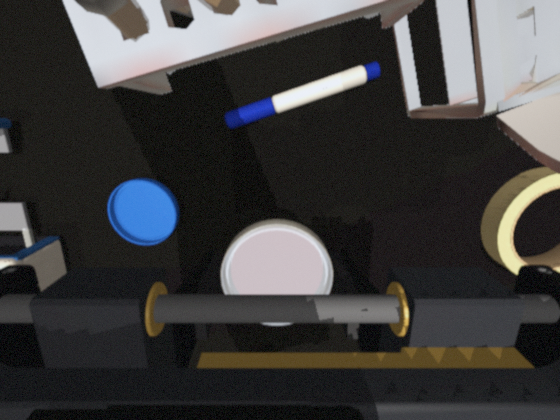

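Run:
```python
from h import *
R=down(2.885); n=np.array([.471,-.2759,0])
bot.move_straight(n+[0,0,.12],R,velocity=.2)
bot.move_straight(n+[0,0,.035],velocity=.1)
f0=np.array(bot.get_obs()["contact_force"])
for z in (.027,.024,.022,.0205,.0195,.0188):
    bot.move_straight(n+[0,0,z],velocity=.03)
    o=bot.get_obs(); f=np.array(o["contact_force"])-f0; print(round(o["position"][2],4),f.round(1),round(o["finger_gap"],4))
    if f[2]>4: break
bot.open_jaws(); bot.pause(.2)
bot.move_straight(n+[0,0,.09],velocity=.12)
bot.move_pose([.48,-.26,.22],R)
o=bot.get_obs(); im=capture("wrist"); cv2.imwrite("pics/w5.png",im[...,::-1]); print(o["time_s"])
np.savez("w5.npz",position=o["position"],tool_rot=o["tool_rot"])
cv2.imwrite('pics/v5.png',cv2.resize(im[140:260,190:340,::-1],None,fx=5,fy=5,interpolation=cv2.INTER_CUBIC))
```

```text
0.0269 [0.3 0.8 0. ] 0.061
0.0238 [-0.8  0.1 -0.6] 0.0607
0.0219 [-0.1 -0.5 -0.8] 0.0604
0.0204 [ 0.5 -0.2 -0.4] 0.0606
0.0194 [ 0.6  0.3 -0.6] 0.0608
0.0188 [ 0.1  0.9 -0.1] 0.0608
24.7083
```

View pics/v5.png

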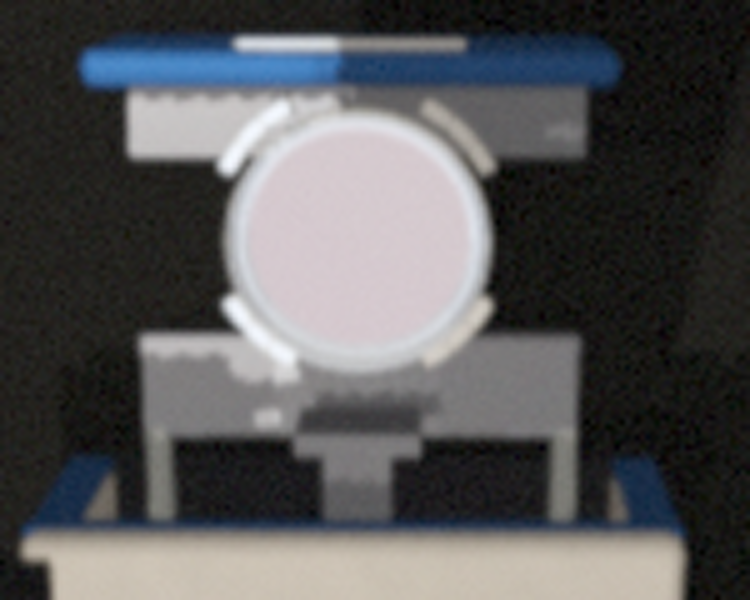

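Run:
```python
from h import *
R=down(2.885); th=-.2563; u=np.array([np.cos(th),np.sin(th),0]); P=np.array([.4268,-.2642,.022])
bot.close()
s=lambda d,v: bot.move_straight(P+u*d,velocity=v)
bot.move_pose(P-u*.035+[0,0,.1],R); s(-.035,.12)
bot.pause(.1); f0=np.mean([np.array(bot.get_obs()["contact_force"])],0)
def F():
    v=[]
    for _ in range(3): bot.pause(.02); v.append(-(np.array(bot.get_obs()["contact_force"])-f0)@u)
    return np.mean(v)
for d in np.arange(-.016,-.004,.002):
    s(d,.03); f=F(); print(round(d,4),f.round(1))
    if f>1.3: break
c=d
for d in np.arange(c+.01,c+.084,.012): s(d,.05); f=F(); print(round(d-c,4),f.round(1)); assert f<12
log=[]
while d<c+.112:
    d+=.0006; s(d,.02); f=F(); log.append((round((d-c)*1e3,1),float(f.round(1))))
    if f>10.5: break
print(log, bot.get_obs()["time_s"], bot.get_obs()["position"])
```

```text
-0.016 -0.4
-0.014 -0.5
-0.012 -0.7
-0.01 1.6
0.01 2.2
0.022 2.2
0.034 2.9
0.046 3.2
0.058 3.4
0.07 3.6
0.082 3.8
[(np.float64(82.6), 4.7), (np.float64(83.2), 4.2), (np.float64(83.8), 4.1), (np.float64(84.4), 4.2), (np.float64(85.0), 4.9), (np.float64(85.6), 5.7), (np.float64(86.2), 5.5), (np.float64(86.8), 5.9), (np.float64(87.4), 6.4), (np.float64(88.0), 6.3), (np.float64(88.6), 7.3), (np.float64(89.2), 7.4), (np.float64(89.8), 7.4), (np.float64(90.4), 7.7), (np.float64(91.0), 7.2), (np.float64(91.6), 5.8), (np.float64(92.2), 5.7), (np.float64(92.8), 5.3), (np.float64(93.4), 4.1), (np.float64(94.0), 4.9), (np.float64(94.6), 3.8), (np.float64(95.2), 4.0), (np.float64(95.8), 4.8), (np.float64(96.4), 5.9), (np.float64(97.0), 7.5), (np.float64(97.6), 8.9), (np.float64(98.2), 10.5)] 40.8333 [ 0.51066497 -0.28635168  0.02194376]
```

Run:
```python
from h import *
R=down(2.885); th=-.2563; u=np.array([np.cos(th),np.sin(th),0])
p=np.array(bot.get_obs()["position"])
for k in (.002,.004,.006,.008,.010,.013,.016,.02):
    bot.move_straight(p-u*k,velocity=.03); bot.pause(.03); print(k,round(float(-np.array(bot.get_obs()["contact_force"])@u),1))
bot.move_straight(p-u*.06,velocity=.12)
bot.move_straight(p-u*.06+[0,0,.2],velocity=.2)
o=bot.get_obs(); im=capture("wrist"); cv2.imwrite("pics/w6.png",im[...,::-1]); print(o["time_s"])
print([(round(d["p"],2),np.round(d["box"],1)) for d in look_for("wrist","tray_front")][:2],[(round(d["p"],2),np.round(d["box"],1)) for d in look_for("wrist","dish")][:3])
```

```text
0.002 5.5
0.004 3.9
0.006 3.9
0.008 -0.6
0.01 -0.3
0.013 -0.2
0.016 0.7
0.02 -0.1
44.7833
[(0.81, array([278.8, 249.8,  98.8,  28.6]))] [(0.76, array([398.9, 232. ,  51.6,  44.4]))]
```

View pics/w6.png

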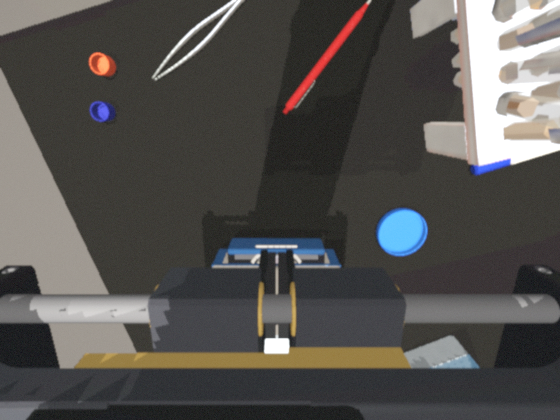

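Run:
```python
from h import *
bot.pause(.5)
a=capture("scene")[190:260,315:445,::-1]; b=cv2.imread("pics/w6.png")[225:280,200:360]; c=capture("side")[125:225,140:270,::-1]
f=lambda i:cv2.resize(i,(780,int(780*i.shape[0]/i.shape[1])),interpolation=cv2.INTER_CUBIC)
g=lambda i:cv2.resize(i,(390,300),interpolation=cv2.INTER_CUBIC)
cv2.imwrite("pics/v6.png",np.vstack([f(b),np.hstack([g(a),g(c)])]))
```

```text
(no output)
```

View pics/v6.png

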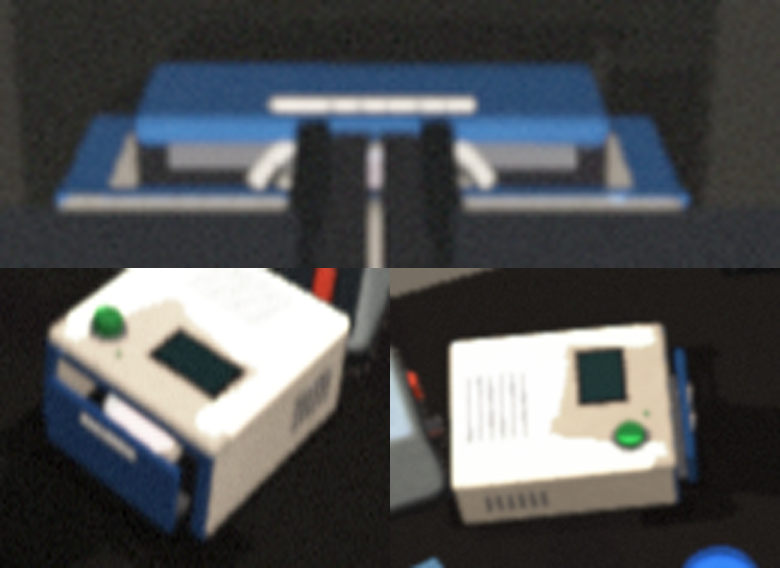

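```bash
python3 -c "
from station import bot
print(bot.get_obs()['contact_force'],bot.get_obs()['time_s']); print(bot.hand_in())"
```

```text
[-0.21274542  0.21665538 -0.43568706] 45.5333
the job is handed in; nothing more can be done
None
```

The job is handed in: the tray is shut with the dish inside, at 45.5 s on the robot's clock.

- **Button:** I pressed it with about 5 N and the tray sprang out.
- **Dish:** I gripped the pink dish across its sides (61 mm gap) and let go of it in the nest. The picture taken after that showed it lying inside all four lips.
- **Tray:** I pushed the front panel along the reader's axis. The resistance rose to about 7.7 N, fell to about 4 N, then rose again to 10.5 N at the rubber stop, where I ended the push.

**Last checks:**
- When I backed off, the panel followed for about 7 mm and then stayed put. At least 0.5 s later the pictures still showed it shut, with the dish visible behind it.
- The robot was touching nothing, with a residual force of about 0.5 N.
- I never touched the marker, pen, forceps or blue look-alike.
- The click itself could not be observed. I inferred it from the drop in force, the stop, and the tray staying shut.
- The force rose at the stop by about 2.5 N per mm instead of the stated 8, probably because the arm gave a little.
- No check failed.

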